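Unlock the medicine box and hold its sprung latch back with the key

ROBOT

A 6-joint arm with a two-finger parallel gripper is mounted at the origin on a cart in front of the work surface, level with it; the furniture and walls round the work are solid. World frame = base frame: x ahead of the robot, y to its left, z up, the work surface at z = 0. Lengths are in m, angles in degrees, forces in N, time in s.
With the tool pointing down it reaches from about 0.275 to 0.975 m from the base axis. Payload 8.4 kg.
Tool frame: the origin (TCP) lies on the centre line of the jaws, within the pads' length; the fingertips stand 25 mm ahead of it and the grasp point (between the pads) lies 6 mm ahead of it; z points along the fingers, y is the line along which they close (so a half turn about z gives the same grasp; the last joint's range is limited). The gripper opens to 92 mm and grips with 3 to 60 N. Pads are 20 mm wide; open, the fingers measure 128 mm over their backs; the gripper's body (75 mm by 189 mm) begins 69 mm behind the grasp point.
Start: joints at [73.316, 20.225, 93.587, -0, 66.188, -0.138], TCP at [0.178, 0.599, 0.24] pointing down, gripper open.
Joint ranges: [-150.9, 150.9], [-52.94, 120.26], [3.33, 152.33], [-74.26, 254.26], [0, 154.13], [-172.89, 172.89]. Speed limits (degrees/s): [127.2, 127.2, 159.86, 180, 180, 180].

INTERFACE

Orientations are given as [roll, pitch, yaw] about the fixed x, y, z axes, in that order (R = Rz(yaw) Ry(pitch) Rx(roll)).
In Python, from cell import robot gives the robot as it stands.
- The arm moves only by the tool carry_out, never from a script. Its argument "increments" is a list of rows, each an object with "gripper": the closure, from -1 (fully open) to 1 (shut), so that 0 is half open; "offset": the shift along the tool's x, y, z in units of 500 mm (1.0 is 500 mm), a list of three; "yaw": the turn about the tool's z in units of 90 degrees (1.0 is 90 degrees). In form: [{"gripper": gripper, "offset": [tx, ty, tz], "yaw": yaw}, ...]. A call has 1 to 12 rows; each row shifts and turns the commanded pose from where the row before left it, along the tool's axes as they then stand; what a row does not reach is not made up. A row lasts 1/12 s, in which the tool goes at most 41.7 mm and 7.16 degrees, less where a joint would pass 70% of its speed; a pose out of reach is approached as far as the arm can. A call with a number of a shift or a turn outside -1 to 1 is refused whole. A call with a gripper value outside its range is refused whole. The fingers move at their own pace and stop on an object; "newtons" is the grip in N (left out, the last holds). Time passes only in rows, so rows that do not move let the fingers close. It gives the time, the measured TCP pose, the force, the opening and the grip force at its end, in the units of the state.
- robot.observe(): the state, without advancing time (a new reading comes with each control period).
- robot.grab_frame(name): name is "scene" or "top" or "wrist"; returns the picture (400x640x3 uint8, red, green, blue); there is no depth.
- robot.camera_model(name): a dict with "fx", "fy", "cx", "cy" (pixels), "rvec" (rotation vector, rad) and "tvec" (3), from world to camera coordinates, as OpenCV has them; the wrist camera has in their place "tool_from_camera" (4x4, takes a point from camera to tool coordinates, whose origin is the TCP and whose axes are the flange's). Camera axes: x right, y down, z forward; pixel columns grow to the right and rows downward; lengths in m; the calibration is good to about 2 mm. A picture is of the moment at which its call begins: read the wrist's pose just before it. camera_model takes no time and is no camera call.
- robot.job_done(): hands the job in; it is judged then, once.
The state is a dict: "time": time; "joint_pos": joint angles; "qvel": joint speeds; "tau": joint torques, N m; "ee_pos": TCP position; "ee_rot": TCP orientation; "force": force on the tool from outside, world axes, zero at the start; "wrist_torque": the same for the moment, N m; "finger_gap": finger opening in m; "gripper_force": force on a finger pad.
Only numpy, scipy, OpenCV 4.12 (cv2) and the standard library are available. Lean on these libraries where they do the work, as an engineer would, in place of code of your own. Each camera call takes 0.05 s, during which the arm holds its last target. There are 200 camera calls.

TASK

Draw back the latch of the grey steel medicine box so that I can lift its lid: slide the cover on the lid off the keyhole, all the way to its stop, take the key with the round ring bow out of the wooden key stand, work it fully home in the keyhole and turn it a quarter clockwise to its stop. The lock is sprung and snaps back when let go, so finish while still gripping the key and holding it fully turned. Leave the other two keys in the stand, and do not disturb the mug, the pepper mill or the spice jar.

Things in the scene. Friction and masses are not known exactly. Their poses are not given: they have to be found in the camera images.
- lockbox: Grey steel medicine box, fixed, 166 (x) x 242 (y) x 100 mm high, yaw within 0.35 rad; origin at centre of underside, front (latch) at its -x. Folded handle, 10 mm proud, on the rear half of the lid. Lock plate on the front half: 46 (x) x 104 (y), top 106 mm above the worktop; guide strips along it at 17 to 23 mm either side (x) of the keyhole centre and end stops stand 6 mm above the plate.
- keyhole (a point): Centre of the keyhole's mouth, 106 mm above the worktop, at x -35, y 0 mm of the box; axes as the box's. Slot 13.2 (its y) x 5.2 (x) mm with 3 mm lead-in chamfer, straight down, floor 30 mm deep. The top 6 mm are fixed plate: the key turns only when within 3 mm of the floor. Two sprung sticky pins at 12 and 19 mm depth: each takes 4 to 10 N to push past; such a stall is not the floor.
- cover (a joint): Sliding keyhole cover, a 3 mm steel plate on the lock plate: 0 m = shut, 0.046 m = fully open at its stop; slides towards the box's +y (the robot's left when the box is square on). Starts within 6 mm of shut, covering the keyhole; friction about 1.5 N, stays where it is left.
- cover_tab (a point): Top centre of the upright steel grip tab on the cover, axes as the box's: 18 (x) x 11 (y) x 17 mm high, top 126.5 mm above the worktop, foot 109.5 mm; moves with the cover, 14 mm from the keyhole centre along the box's +y when shut, 60 mm when fully open. Pinch it across its 11 mm (fingers closing along y) or 18 mm, or push its -y side.
- cylinder (a joint): Lock cylinder under the keyhole, about the vertical: 0 rad = rest, 1.5 rad = fully turned at its stop, growing clockwise seen from above. Turned by the key, after about 0.12 rad of play; a spring returns it (0.03 N m at rest, 0.105 N m at the stop). It draws back the latch tongue seen at the front of the box. Once turned, the key cannot be drawn out.
- ring_key: The box's key: steel, 76 mm long, upright in a slot of the stand. Origin at its lowest tip, z up the key, x across its flat faces, y along its width. Double bit 12 (y) x 4 (x) mm over the lowest 21 mm, tapered tip, goes in either way round; round shank 4.4 mm; round ring bow 34 mm across, 9 mm thick (x), its centre 59, top 76 mm above the tip. Grip the bow from above across its 9 mm. 30 to 65 g.
- square_key: A different key, not to be moved: same bit, bow a black rectangular plastic head 30 wide x 9 thick x 32 mm high, centre 59 mm above the tip. Origin and axes as for the ring key.
- tee_key: A different key, not to be moved: same bit, bow a short round crossbar (tee), 45 mm long, 9 mm thick, centre 62 mm above the tip. Origin and axes as for the ring key.
- key_stand: Light wooden key stand, fixed, 56 (x) x 170 (y) x 40 mm high, yaw within 0.4 rad; origin at the centre of its underside. Three slots 13.2 (y) x 5.2 (x) mm at y -52, 0 and +52 mm, floor 10 mm above the worktop; one key stands in each, bow up, flat faces to the front, its y along the stand's y; which key is in which slot varies.
- mug: Striped mug, 86 mm across, 90 mm high, a bystander; origin at its underside.
- pepper_mill: Dark wooden pepper mill, 58 mm across, 150 mm high, a bystander; origin at the centre of its underside.
- spice_jar: Spice jar with a black cap, 41 mm across, 105 mm high, a bystander; origin at the centre of its underside.

How it is judged:
By the outcome, as a careful person would: the job done as asked, in the order asked, and still so for the second after the job is handed in, while the arm keeps its last pose, push and grip.
It also fails if it takes over 58 s, if anything falls off the work surface, if the arm or the gripper's body presses on something with over 40 N, if the wrist force passes 120 N, or if a joint passes its speed limit or range.

## Working session

There is one attempt and no reset: what is moved stays moved. The work goes in short steps, Python scripts to look and compute and a tool call to move; the robot and the scene stay as the last step left them, time stands still between calls to the robot, and variables do not carry over. Pictures are saved under pics/ and viewed, at most 10 in all, crops included, and the job is handed in when it is done.

Besides the shell and the picture viewer there is one more tool, called after ">>>" as name([rows], argument=value, ...), one row to a line, values as JSON. carry_out: Moves the arm, as the interface text tells. Its arguments: {"type":"object","properties":{"increments":{"type":"array"},"newtons":{"type":"number"}},"required":["increments"]}

```bash
mkdir -p pics; ls; python3 - <<'E'
from cell import robot
import cv2,numpy as np
s=robot.observe();print(s)
for n in("scene","top"):
    print(n,robot.camera_model(n))
    cv2.imwrite(f"pics/{n}0.png",cv2.resize(robot.grab_frame(n)[:,:,::-1],(800,500),interpolation=cv2.INTER_CUBIC))
print(robot.camera_model("wrist"))
E
```

```text
pics
{'time': 0.0, 'joint_pos': array([ 7.33165035e+01,  2.02600468e+01,  9.36279814e+01, -1.93547576e-03,
        6.61860725e+01, -1.33477353e-01]), 'qvel': array([-0.04779184, -0.00040094, -0.05344193, -0.02344792,  0.06650767,
        0.07199819]), 'tau': array([ 5.91342996e-05, -5.93830776e+01, -3.34219122e+01,  6.97925314e-02,
        2.34687614e-02, -8.42465647e-05]), 'ee_pos': array([0.17787405, 0.59869507, 0.23889843]), 'ee_rot': array([-1.79925895e+02,  1.59704912e-03,  1.63450765e+02]), 'force': array([ 0.29064398, -1.14101582,  0.13921484]), 'wrist_torque': array([ 0.01522165,  0.00706977, -0.04142527]), 'gripper_force': 0.0, 'finger_gap': 0.09182577005036567}
scene {'fx': 513.9830064046714, 'fy': 513.9830064046714, 'cx': 318.56971683112454, 'cy': 199.18282037035993, 'rvec': array([ 0.89152905,  2.37018316, -1.23162891]), 'tvec': array([ 0.39120826, -0.11508056,  2.27260525])}
top {'fx': 364.58780984679714, 'fy': 364.58780984679714, 'cx': 320.3636351297006, 'cy': 191.71484300766434, 'rvec': array([ 2.132996  , -2.11687645,  0.16495772]), 'tvec': array([0.00350836, 0.49750086, 1.31260016])}
{'fx': 321.6114394510071, 'fy': 321.6114394510071, 'cx': 322.2487378181739, 'cy': 200.26679566180647, 'tool_from_camera': array([[ 3.45335700e-04, -9.70301205e-01, -2.41899674e-01,
         6.81087589e-02],
       [ 9.99999809e-01,  4.59033372e-04, -4.13663227e-04,
         5.96787250e-05],
       [ 5.12417950e-04, -2.41899485e-01,  9.70301178e-01,
        -1.44348481e-01],
       [ 0.00000000e+00,  0.00000000e+00,  0.00000000e+00,
         1.00000000e+00]])}
```

View pics/top0.png

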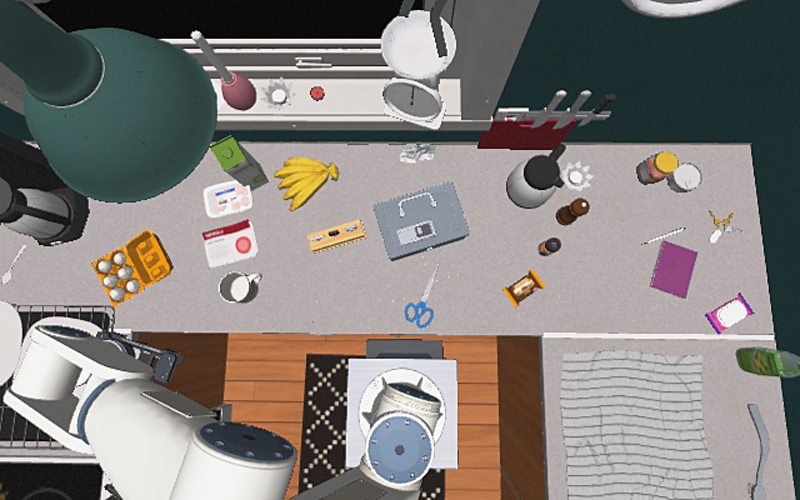

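View pics/scene0.png

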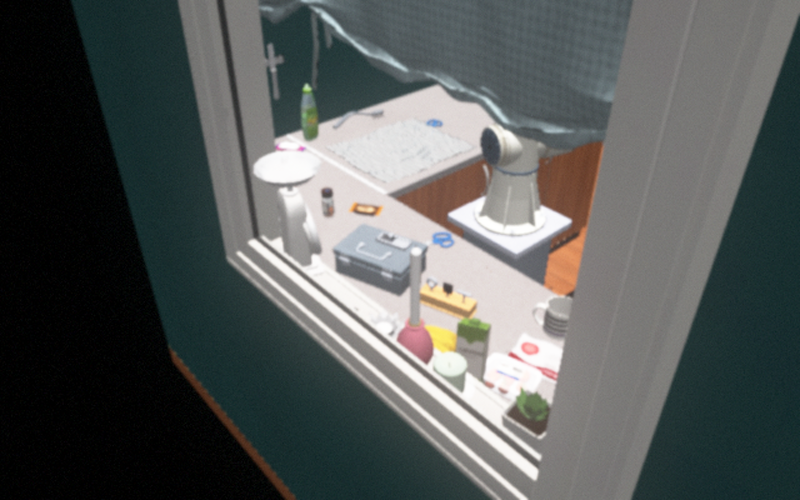

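The top view shows the stand at about (337,237) and the box at about (421,220). The lock plate is near (417,231) in the enlarged image, with the mug at (238,287) and the mill at (573,210).

```bash
cat > h.py <<'E'
from cell import robot
import cv2,numpy as np
from scipy.spatial.transform import Rotation as R
def ray(n,u,v,s=None):
    m=robot.camera_model(n); d=np.array([(u-m['cx'])/m['fx'],(v-m['cy'])/m['fy'],1])
    if n=='wrist':
        s=s or robot.observe(); T=np.array(m['tool_from_camera']); Rt=R.from_euler('xyz',s['ee_rot'],degrees=True).as_matrix()
        return Rt@T[:3,3]+s['ee_pos'], Rt@T[:3,:3]@d
    Rm=cv2.Rodrigues(np.array(m['rvec']))[0]; return -Rm.T@m['tvec'],Rm.T@d
def onz(n,u,v,z,s=None):
    c,d=ray(n,u,v,s); return c+d*(z-c[2])/d[2]
E
python3 - <<'E'
from h import *
for nm,u,v,z in [("standL",310,242,.04),("standR",364,231,.04),("stand",337,237,.04),("box corners",375,211,.1),("",456,182,.1),("",469,241,.1),("",390,259,.1),("plate",417,231,.106),("kettle",540,170,.2),("mill",573,210,.15),("jar",548,245,.1),("mug",238,287,.09),("lamp",120,115,.5)]:
    print(nm,onz("top",u/1.25,v/1.25,z).round(3))
im=cv2.resize(robot.grab_frame("top")[120:230,230:390,::-1],(800,550),interpolation=cv2.INTER_CUBIC);cv2.imwrite("pics/crop.png",im)
E
```

```text
standL [0.489 0.277 0.04 ]
standR [0.523 0.117 0.04 ]
stand [0.505 0.197 0.04 ]
box corners [0.571 0.08  0.1  ]
 [ 0.658 -0.153  0.1  ]
 [ 0.485 -0.188  0.1  ]
 [0.432 0.035 0.1  ]
plate [ 0.512 -0.041  0.106]
kettle [ 0.662 -0.368  0.2  ]
mill [ 0.565 -0.468  0.15 ]
jar [ 0.475 -0.411  0.1  ]
mug [0.35  0.466 0.09 ]
lamp [0.677 0.583 0.5  ]
```

View pics/crop.png

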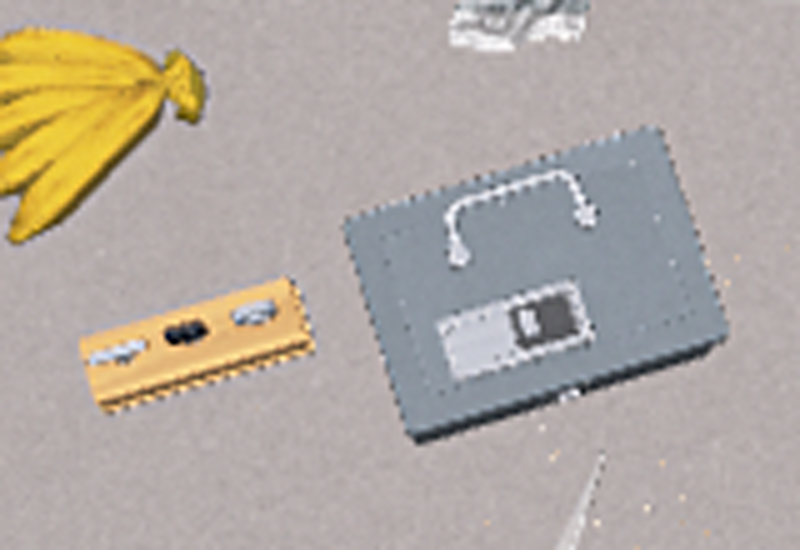

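The crop shows the black-headed key in the middle slot and silver bows at both ends. I'll move the wrist camera over the stand and box to tell the bows apart.

>>> carry_out([
  {"gripper": -1,"offset": [-0.053,-0.044,-0.01],"yaw": 0},
  {"gripper": -1,"offset": [-0.053,-0.044,-0.01],"yaw": 0},
  {"gripper": -1,"offset": [-0.053,-0.044,-0.01],"yaw": 0},
  {"gripper": -1,"offset": [-0.053,-0.044,-0.01],"yaw": 0},
  {"gripper": -1,"offset": [-0.053,-0.044,-0.01],"yaw": 0},
  {"gripper": -1,"offset": [-0.053,-0.044,-0.01],"yaw": 0},
  {"gripper": -1,"offset": [-0.053,-0.044,-0.01],"yaw": 0},
  {"gripper": -1,"offset": [-0.053,-0.044,-0.01],"yaw": 0},
  {"gripper": -1,"offset": [-0.053,-0.044,-0.01],"yaw": 0},
  {"gripper": -1,"offset": [-0.053,-0.044,-0.01],"yaw": 0},
  {"gripper": -1,"offset": [-0.053,-0.044,-0.01],"yaw": 0},
  {"gripper": -1,"offset": [-0.053,-0.044,-0.01],"yaw": 0},
])

```text
time: 1.15
ee_pos: [0.4081, 0.2539, 0.2998]
ee_rot: [180.0, 0.0, 163.5]
force: [1.2, 0.2, -0.2]
finger_gap: 0.0917
gripper_force: 0.0
```

>>> carry_out([
  {"gripper": -1,"offset": [-0.053,-0.044,0],"yaw": 0},
  {"gripper": -1,"offset": [-0.053,-0.044,0],"yaw": 0},
  {"gripper": -1,"offset": [-0.053,-0.044,0],"yaw": 0},
  {"gripper": -1,"offset": [-0.053,-0.044,0],"yaw": 0},
  {"gripper": -1,"offset": [0,0,0],"yaw": 0.078},
  {"gripper": -1,"offset": [0,0,0],"yaw": 0.078},
  {"gripper": -1,"offset": [0,0,0],"yaw": 0.078},
  {"gripper": -1,"offset": [0,0,0],"yaw": 0.078},
  {"gripper": -1,"offset": [0,0,0],"yaw": 0.078},
  {"gripper": -1,"offset": [0,0,0],"yaw": 0.078},
  {"gripper": -1,"offset": [0,0,0],"yaw": 0.078},
  {"gripper": -1,"offset": [0,0,0],"yaw": 0.078},
])

```text
time: 2.15
ee_pos: [0.484, 0.1409, 0.2993]
ee_rot: [-180.0, -0.0, 106.9]
force: [-0.1, 0.2, -0.8]
finger_gap: 0.0917
gripper_force: 0.0
```

```bash
python3 - <<'E'
from h import *
import pickle
s=robot.observe();print(s['time'],s['ee_pos'],s['ee_rot'],s['joint_pos'])
im=robot.grab_frame("wrist")[:,:,::-1];cv2.imwrite("pics/w1raw.png",im);pickle.dump(s,open('s1.pkl','wb'))
cv2.imwrite("pics/w1.png",cv2.resize(im,(800,500),interpolation=cv2.INTER_CUBIC))
E
```

```text
2.15 [0.48399311 0.14085976 0.29933531] [-1.79967975e+02 -1.77405233e-03  1.06940796e+02] [ 1.60555881e+01  6.09745437e+00  1.04047041e+02  1.36214266e-03
  6.98875529e+01 -8.85677225e-01]
```

View pics/w1.png

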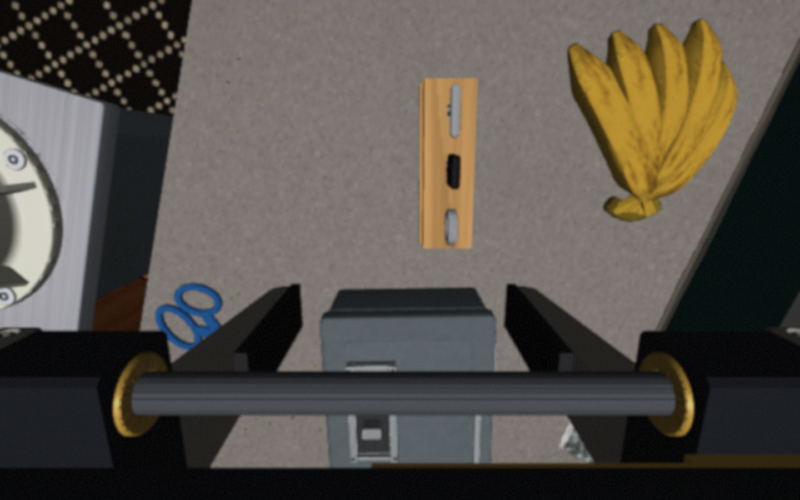

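The stand is nearly aligned with the tool. The tee key is at the far slot (455,110), the square key in the middle (453,171), and the ring key nearest the box (451,227). The cover tab is at (372,434). I'll zoom in on those.

```bash
python3 - <<'E'
import cv2,numpy as np
im=cv2.imread("pics/w1raw.png")
a=cv2.resize(im[55:205,325:395],None,fx=4,fy=4,interpolation=cv2.INTER_CUBIC)
b=cv2.resize(im[225:375,250:400-25],None,fx=4,fy=4,interpolation=cv2.INTER_CUBIC)
cv2.imwrite("pics/z1.png",np.hstack([a,b]));print(a.shape,b.shape)
E
```

```text
(600, 280, 3) (600, 500, 3)
```

View pics/z1.png

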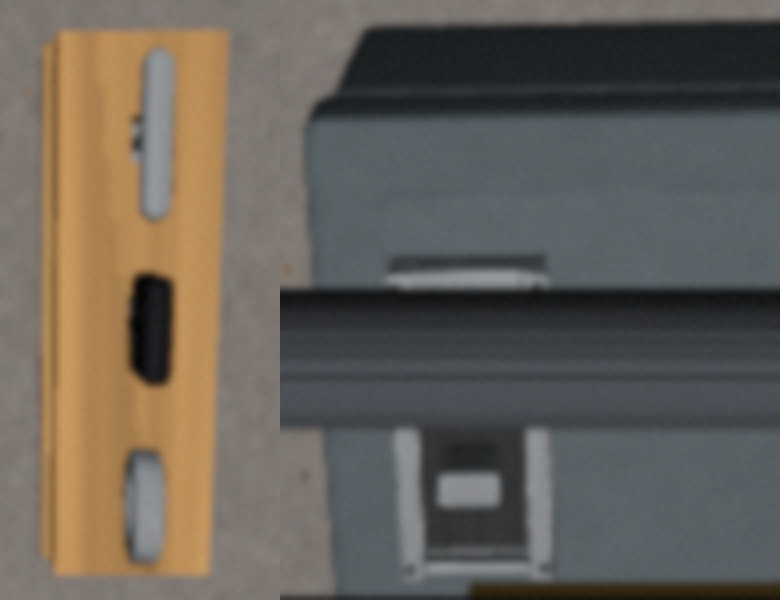

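```bash
python3 - <<'E'
from h import *
import pickle
s=pickle.load(open('s1.pkl','rb'))
A=lambda u,v,z:onz('wrist',325+u/4-.375,55+v/4-.375,z,s)
B=lambda u,v,z:onz('wrist',250+(u-280)/4-.375,225+v/4-.375,z,s)
c=[A(*p,.04) for p in((55,30),(228,30),(212,575),(55,575))]
for q in c: print(q.round(4))
ctr=np.mean(c,0); ly=(c[0]+c[1]-c[2]-c[3])[:2]/2; print('stand ctr',ctr.round(4),'len',np.linalg.norm(ly),'yaw',np.degrees(np.arctan2(-ly[0],ly[1])))
y=ly/np.linalg.norm(ly); print('slots',[(ctr[:2]+k*y).round(4) for k in(-.052,0,.052)])
print('ring top est',A(147,506,.086).round(4),'len',np.linalg.norm(A(147,450,.075)-A(147,563,.075)),'tee len',np.linalg.norm(A(155,48,.075)-A(155,218,.075)))
t=[B(*p,.1265) for p in((438,473),(500,473),(500,507),(438,507))]
print('tab',np.mean(t,0).round(4),np.linalg.norm(t[0]-t[1]),np.linalg.norm(t[1]-t[2]))
l=B(397,435,.112),B(409,560,.112);r=B(547,435,.112),B(550,560,.112)
print([x.round(4) for x in l+r])
for a in(l,r): d=(a[0]-a[1])[:2];print('yaw',np.degrees(np.arctan2(-d[0],d[1])))
e=B(400,285,.112),B(545,285,.112);d=(e[1]-e[0]);print(e,'yaw end',np.degrees(np.arctan2(d[1],d[0])))
e=B(410,578,.106),B(550,575,.106);d=(e[1]-e[0]);print(e,'yaw end',np.degrees(np.arctan2(d[1],d[0])))
e=B(308,120,.1),B(332,560,.1);d=(e[0]-e[1]);print('front',e,'yaw',np.degrees(np.arctan2(-d[0],d[1])))
E
```

```text
[0.4625 0.2739 0.04  ]
[0.5108 0.2886 0.04  ]
[0.5607 0.1325 0.04  ]
[0.5122 0.1177 0.04  ]
stand ctr [0.5116 0.2032 0.04  ] len 0.16384143969227766 yaw 17.686774380513544
slots [array([0.5274, 0.1536]), array([0.5116, 0.2032]), array([0.4958, 0.2527])]
ring top est [0.5255 0.1545 0.086 ] len 0.03342568962839144 tee len 0.04380944116186276
tab [ 0.5096 -0.0447  0.1265] 0.01772197547170439 0.01134886313438661
[array([ 0.4861, -0.0442,  0.112 ]), array([ 0.501 , -0.0854,  0.112 ]), array([ 0.5286, -0.0312,  0.112 ]), array([ 0.5421, -0.0728,  0.112 ])]
yaw 19.87074992296118
yaw 17.903105553586737
(array([0.47403189, 0.00392804, 0.112     ]), array([0.51384614, 0.01609466, 0.112     ])) yaw end 16.992341891803992
(array([ 0.50371001, -0.09694903,  0.106     ]), array([ 0.54508665, -0.08313402,  0.106     ])) yaw end 18.46335885527108
front (array([0.43530357, 0.03991866, 0.1       ]), array([ 0.47909157, -0.1030248 ,  0.1       ])) yaw 17.031442485456417
```

>>> carry_out([
  {"gripper": -1,"offset": [-0.074,-0.012,0.03],"yaw": -0.01},
  {"gripper": -1,"offset": [-0.074,-0.012,0.03],"yaw": 0},
  {"gripper": -1,"offset": [-0.074,-0.012,0.04],"yaw": 0},
  {"gripper": -1,"offset": [-0.074,-0.012,0.05],"yaw": 0},
  {"gripper": -1,"offset": [-0.074,-0.012,0.05],"yaw": 0},
  {"gripper": -1,"offset": [0,0,0],"yaw": 0},
  {"gripper": -1,"offset": [0,0,0],"yaw": 0},
])

```text
time: 2.78
ee_pos: [0.511, -0.0394, 0.2023]
ee_rot: [-179.8, -0.1, 108.2]
force: [-0.2, 0.9, 0.6]
finger_gap: 0.0916
gripper_force: 0.0
```

```bash
python3 - <<'E'
from h import *
import pickle
s=robot.observe();print(s['time'],s['ee_pos'],s['ee_rot'],s['force'])
im=robot.grab_frame("wrist")[:,:,::-1];cv2.imwrite("pics/w2raw.png",im);pickle.dump(s,open('s2.pkl','wb'))
cv2.imwrite("pics/w2.png",cv2.resize(im[100:300,190:450],None,fx=3,fy=3,interpolation=cv2.INTER_CUBIC))
E
```

```text
2.7833 [ 0.51097578 -0.03940669  0.20234942] [-1.79838717e+02 -7.09599965e-02  1.08150721e+02] [-0.20055831  0.90169743  0.64229062]
```

View pics/w2.png

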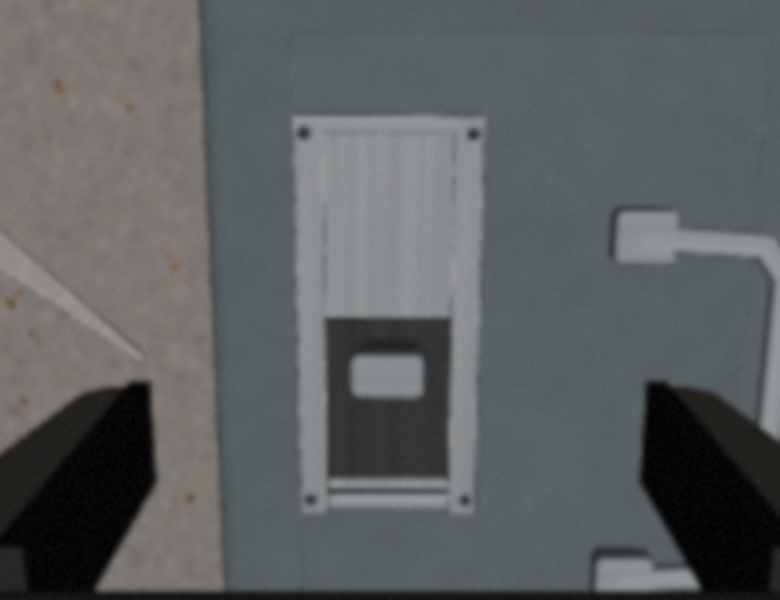

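The plate's top-face corners are at (294,118), (485,118), (472,512) and (303,512). The tab top is centred at (387,376), between the fingers and slightly ahead of them.

```bash
python3 - <<'E'
from h import *
import pickle
s=pickle.load(open('s2.pkl','rb'))
P=lambda u,v,z:onz('wrist',190+u/3-.33,100+v/3-.33,z,s)
c=[P(*p,.112) for p in((304,132),(473,132),(464,500),(311,500))]
print([x.round(4) for x in c])
l=(c[0]+c[1]-c[2]-c[3])/2; w=(c[1]+c[2]-c[0]-c[3])/2
print('yaw',np.degrees(np.arctan2(-l[0],l[1])),np.degrees(np.arctan2(w[1],w[0])),'len',np.linalg.norm(l),np.linalg.norm(w))
m=np.mean(c,0);b=np.radians(18);X=np.array([np.cos(b),np.sin(b)]);Y=np.array([-np.sin(b),np.cos(b)])
t=P(387,376,.1265);print('ctr',m,'tab',t,'tab rel box',X@(t-m)[:2],Y@(t-m)[:2])
for v,z in((118,.112),(128,.112),(318,.109),(478,.109),(490,.112),(512,.112)): 
    q=P(388,v,z);print(v,Y@(q-m)[:2])
d=t[:2]-s['ee_pos'][:2];a=np.radians(s['ee_rot'][2])
print('tool d',np.cos(a)*d[0]+np.sin(a)*d[1],np.sin(a)*d[0]-np.cos(a)*d[1])
E
```

```text
[array([0.4729, 0.0023, 0.112 ]), array([0.5115, 0.015 , 0.112 ]), array([ 0.5409, -0.0764,  0.112 ]), array([ 0.5025, -0.0891,  0.112 ])]
yaw 17.88072590150404 18.220909358834408 len 0.09600032698896599 0.04051631041703394
ctr [ 0.50694636 -0.03705746  0.112     ] tab [ 0.50962298 -0.04540845  0.1265    ] tab rel box -3.4982667959273726e-05 -0.008769386325185384
118 0.051308754773263014
128 0.04894746986729593
318 0.0009630063612138754
478 -0.043079637768613586
490 -0.04513798111610642
512 -0.05145375651660416
tool d -0.005281695296426172 -0.0031551348820238806
```

>>> carry_out([
  {"gripper": -1,"offset": [-0.0106,-0.0063,0.04],"yaw": 0},
  {"gripper": -1,"offset": [0,0,0.042],"yaw": 0},
  {"gripper": -1,"offset": [0,0,0.04],"yaw": 0},
  {"gripper": 1,"offset": [0,0,0],"yaw": 0},
  {"gripper": 1,"offset": [0,0,0],"yaw": 0},
  {"gripper": 1,"offset": [0,0,0],"yaw": 0},
  {"gripper": 1,"offset": [0,0,0],"yaw": 0},
  {"gripper": 1,"offset": [0,0,0],"yaw": 0},
  {"gripper": 1,"offset": [0,0,0],"yaw": 0},
  {"gripper": 1,"offset": [0,0,0],"yaw": 0},
], newtons=15)

```text
time: 3.67
ee_pos: [0.5109, -0.044, 0.1433]
ee_rot: [179.9, 0.0, 108.2]
force: [-0.2, 0.2, 0.5]
finger_gap: 0.0473
gripper_force: 0.0
```

>>> carry_out([
  {"gripper": 1,"offset": [0,0,0],"yaw": 0},
  {"gripper": 1,"offset": [0,0,0],"yaw": 0},
  {"gripper": 1,"offset": [0,0,0],"yaw": 0},
  {"gripper": 1,"offset": [0,0,0],"yaw": 0},
  {"gripper": 1,"offset": [0,0,0],"yaw": 0},
  {"gripper": 1,"offset": [0,0,0],"yaw": 0},
  {"gripper": 1,"offset": [0,0,0],"yaw": 0},
])

```text
time: 4.25
ee_pos: [0.5097, -0.0442, 0.1426]
ee_rot: [-179.9, -0.0, 108.2]
force: [-5.5, -2.8, 3.7]
finger_gap: 0.0176
gripper_force: 15.0
```

Gripped, with a gap of 17.6 mm. Now I'll slide the cover along tool +x.

>>> carry_out([
  {"gripper": 1,"offset": [0.02,0,0],"yaw": 0},
  {"gripper": 1,"offset": [0.02,0,0],"yaw": 0},
  {"gripper": 1,"offset": [0.02,0,0],"yaw": 0},
  {"gripper": 1,"offset": [0.015,0,0],"yaw": 0},
  {"gripper": 1,"offset": [0.01,0,0],"yaw": 0},
  {"gripper": 1,"offset": [0,0,0],"yaw": 0},
  {"gripper": 1,"offset": [0,0,0],"yaw": 0},
])

```text
time: 4.83
ee_pos: [0.4965, -0.0032, 0.1426]
ee_rot: [-179.9, -0.0, 108.2]
force: [-4.7, -0.6, 5.1]
finger_gap: 0.0176
gripper_force: 15.0
```

>>> carry_out([
  {"gripper": 1,"offset": [0.004,0,0],"yaw": 0},
  {"gripper": 1,"offset": [0.004,0,0],"yaw": 0},
  {"gripper": 1,"offset": [0.004,0,0],"yaw": 0},
  {"gripper": 1,"offset": [0.004,0,0],"yaw": 0},
  {"gripper": 1,"offset": [0,0,0],"yaw": 0},
])

```text
time: 5.25
ee_pos: [0.4951, 0.0013, 0.1426]
ee_rot: [-180.0, 0.3, 108.3]
force: [-1.0, -20.1, -1.3]
finger_gap: 0.0176
gripper_force: 14.9
```

>>> carry_out([
  {"gripper": -0.4,"offset": [0,0,0],"yaw": 0},
  {"gripper": -0.4,"offset": [0,0,0],"yaw": 0},
  {"gripper": -0.4,"offset": [0,0,0],"yaw": 0},
  {"gripper": -0.4,"offset": [0,0,-0.03],"yaw": 0},
  {"gripper": -0.4,"offset": [0,0,-0.05],"yaw": 0},
  {"gripper": -0.4,"offset": [-0.05,0,-0.05],"yaw": 0},
  {"gripper": -0.4,"offset": [-0.05,0,0],"yaw": 0},
  {"gripper": -0.4,"offset": [0,0,0],"yaw": 0},
  {"gripper": -0.4,"offset": [0,0,0],"yaw": 0},
])

```text
time: 6.0
ee_pos: [0.5109, -0.0438, 0.208]
ee_rot: [179.9, -0.0, 108.1]
force: [-0.5, -0.2, -0.2]
finger_gap: 0.0644
gripper_force: 0.0
```

```bash
python3 - <<'E'
from h import *
import pickle
s=robot.observe();print(s['time'],s['ee_pos'],s['ee_rot'],s['force'])
im=robot.grab_frame("wrist")[:,:,::-1];cv2.imwrite("pics/w3raw.png",im);pickle.dump(s,open('s3.pkl','wb'))
cv2.imwrite("pics/w3.png",cv2.resize(im[140:300,220:420],None,fx=3.75,fy=3.75,interpolation=cv2.INTER_CUBIC))
E
```

```text
6.0 [ 0.51093542 -0.04383772  0.20797513] [ 1.79925671e+02 -9.00479570e-04  1.08096834e+02] [-0.52221562 -0.23598392 -0.1540203 ]
```

View pics/w3.png

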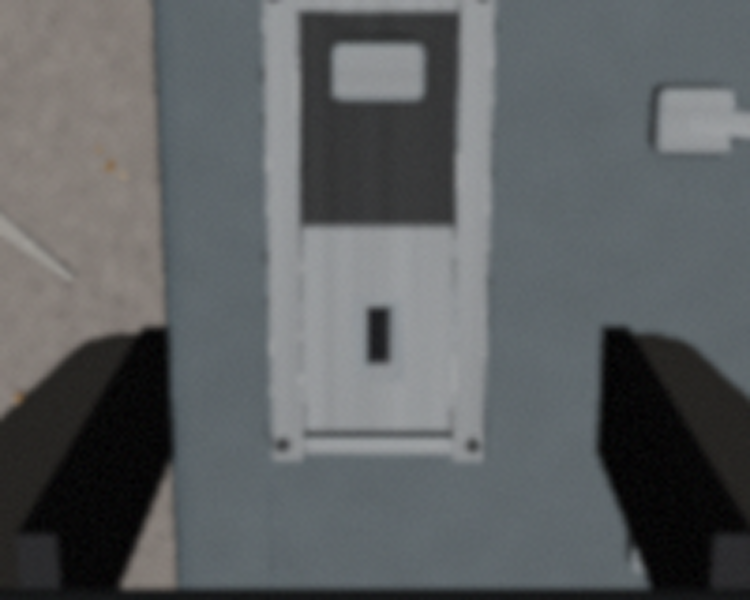

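The cover is fully open, with its upper edge against the far stop at v≈10. The keyhole slot is clear and centred at (378,335).

```bash
python3 - <<'E'
from h import *
import pickle
s=pickle.load(open('s3.pkl','rb'))
k=3.75;P=lambda u,v,z:onz('wrist',220+u/k-.37,140+v/k-.37,z,s)
print('key',P(378,335,.106).round(4),P(378,335,.103).round(4),'size',np.linalg.norm(P(366,335,.105)-P(391,335,.105)),np.linalg.norm(P(378,307,.105)-P(378,363,.105)))
t=P(378.5,72,.1265);b=np.radians(18);Y=np.array([-np.sin(b),np.cos(b)]);X=np.array([Y[1],-Y[0]])
print('tab',t.round(4),'key from tab',(t[:2]-.060*Y).round(4),'tab-key',X@(t-P(378,335,.106))[:2],Y@(t-P(378,335,.106))[:2])
e=P(283,445,.112),P(472,445,.112);m=(e[0]+e[1])/2;print('screw mid+25',(m[:2]+.025*Y).round(4))
d=np.array([.5270,.1538])-s['ee_pos'][:2];a=np.radians(s['ee_rot'][2])
print('to ring, tool d',np.cos(a)*d[0]+np.sin(a)*d[1],np.sin(a)*d[0]-np.cos(a)*d[1])
E
```

```text
key [ 0.5147 -0.0609  0.106 ] [ 0.515  -0.0619  0.103 ] size 0.005404697441205992 0.012763469802476547
tab [ 0.4967 -0.0048  0.1265] key from tab [ 0.5152 -0.0619] tab-key 0.00014820785600502462 0.05895031033881218
screw mid+25 [ 0.514  -0.0589]
to ring, tool d 0.18287110968169837 0.07666090976970563
```

>>> carry_out([
  {"gripper": -0.4,"offset": [0.061,0.026,0],"yaw": 0},
  {"gripper": -0.4,"offset": [0.061,0.026,0],"yaw": 0},
  {"gripper": -0.4,"offset": [0.061,0.026,0],"yaw": 0},
  {"gripper": -0.4,"offset": [0.061,0.025,0],"yaw": 0},
  {"gripper": -0.4,"offset": [0.061,0.025,0.03],"yaw": 0},
  {"gripper": -0.4,"offset": [0.061,0.025,0.04],"yaw": 0},
  {"gripper": -0.4,"offset": [0,0,0.026],"yaw": 0},
  {"gripper": -0.4,"offset": [0,0,0],"yaw": 0},
  {"gripper": -0.4,"offset": [0,0,0],"yaw": 0},
])

```text
time: 6.8
ee_pos: [0.5244, 0.1548, 0.1587]
ee_rot: [-179.8, -0.0, 108.3]
force: [-0.7, -0.9, 0.2]
finger_gap: 0.0645
gripper_force: 0.0
```

```bash
python3 - <<'E'
from h import *
import pickle
s=robot.observe();print(s['time'],s['ee_pos'],s['ee_rot'],s['force'])
im=robot.grab_frame("wrist")[:,:,::-1];cv2.imwrite("pics/w4raw.png",im);pickle.dump(s,open('s4.pkl','wb'))
cv2.imwrite("pics/w4.png",cv2.resize(im[140:300,220:420],None,fx=3.75,fy=3.75,interpolation=cv2.INTER_CUBIC))
E
```

```text
6.8 [0.52442572 0.1547822  0.15867085] [-1.79822705e+02 -1.01070614e-02  1.08287767e+02] [-0.66237143 -0.87780067  0.21826027]
```

View pics/w4.png

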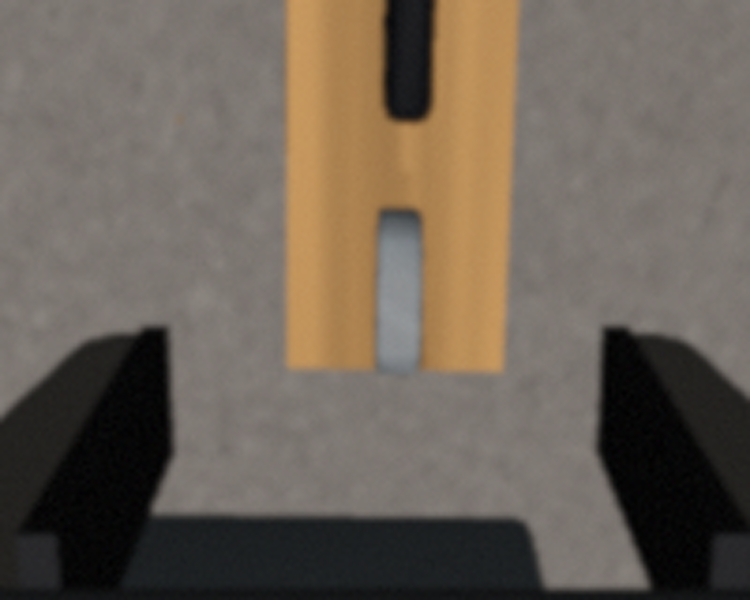

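The bow is silver, spanning u 377–421 and v 208–375. I'll fit its centre.

```bash
python3 - <<'E'
from h import *
import pickle
from scipy.optimize import least_squares
s=pickle.load(open('s4.pkl','rb'))
k=3.75;m=robot.camera_model('wrist');T=np.array(m['tool_from_camera']);Rt=R.from_euler('xyz',s['ee_rot'],degrees=True).as_matrix()
def proj(p):
    c=(((p-s['ee_pos'])@Rt)-T[:3,3])@T[:3,:3]
    return np.c_[((m['fx']*c[:,0]/c[:,2]+m['cx'])-220+.37)*k,((m['fy']*c[:,1]/c[:,2]+m['cy'])-140+.37)*k]
b=np.radians(17.9);Y=np.array([-np.sin(b),np.cos(b),0]);X=np.array([Y[1],-Y[0],0]);t=np.linspace(0,2*np.pi,200)[:,None]
def f(q):
    r=q[2];pts=np.array([q[0],q[1],.069])+r*np.cos(t)*Y+r*np.sin(t)*[0,0,1]
    A=proj(np.vstack([pts-.0045*X,pts+.0045*X]));top=proj(np.array([[q[0],q[1],.069+r]]))
    return [A[:,1].min()-208,A[:,1].max()-375,top[0,0]-399.5]
r=least_squares(f,[.526,.154,.017],x_scale=.001,diff_step=1e-4);print(r.x,r.fun)
d=r.x[:2]-s['ee_pos'][:2];a=np.radians(s['ee_rot'][2])
print('tool d',np.cos(a)*d[0]+np.sin(a)*d[1],np.sin(a)*d[0]-np.cos(a)*d[1])
E
```

```text
[0.52769001 0.15186971 0.0168248 ] [-8.55493454e-12 -8.18545232e-12 -1.19371180e-12]
tool d -0.0037896859843829806 0.00218550510045921
```

>>> carry_out([
  {"gripper": -0.4,"offset": [-0.0076,0.0044,0.03],"yaw": -0.003},
  {"gripper": -0.4,"offset": [0,0,0.05],"yaw": 0},
  {"gripper": -0.4,"offset": [0,0,0.05],"yaw": 0},
  {"gripper": -0.4,"offset": [0,0,0.033],"yaw": 0},
  {"gripper": -0.4,"offset": [0,0,0],"yaw": 0},
  {"gripper": -0.4,"offset": [0,0,0],"yaw": 0},
], newtons=40)

```text
time: 7.35
ee_pos: [0.5292, 0.1506, 0.0787]
ee_rot: [-180.0, -0.0, 108.4]
force: [0.4, -0.2, 0.2]
finger_gap: 0.0643
gripper_force: 0.0
```

>>> carry_out([
  {"gripper": 1,"offset": [0,0,0],"yaw": 0},
  {"gripper": 1,"offset": [0,0,0],"yaw": 0},
  {"gripper": 1,"offset": [0,0,0],"yaw": 0},
  {"gripper": 1,"offset": [0,0,0],"yaw": 0},
  {"gripper": 1,"offset": [0,0,0],"yaw": 0},
  {"gripper": 1,"offset": [0,0,0],"yaw": 0},
  {"gripper": 1,"offset": [0,0,0],"yaw": 0},
  {"gripper": 1,"offset": [0,0,0],"yaw": 0},
  {"gripper": 1,"offset": [0,0,0],"yaw": 0},
  {"gripper": 1,"offset": [0,0,0],"yaw": 0},
  {"gripper": 1,"offset": [0,0,0],"yaw": 0},
  {"gripper": 1,"offset": [0,0,0],"yaw": 0},
])

```text
time: 8.35
ee_pos: [0.5289, 0.1512, 0.0781]
ee_rot: [-180.0, -0.0, 108.5]
force: [-1.4, 0.5, 0.5]
finger_gap: 0.0084
gripper_force: 40.0
```

>>> carry_out([
  {"gripper": 1,"offset": [0,0,-0.03],"yaw": 0},
  {"gripper": 1,"offset": [0,0,-0.05],"yaw": 0},
  {"gripper": 1,"offset": [0,0,-0.06],"yaw": 0},
  {"gripper": 1,"offset": [0,0,-0.06],"yaw": 0},
  {"gripper": 1,"offset": [0,0,-0.06],"yaw": 0},
  {"gripper": 1,"offset": [0,0,-0.03],"yaw": 0},
])

```text
time: 8.85
ee_pos: [0.5307, 0.1517, 0.2269]
ee_rot: [179.7, 0.0, 108.5]
force: [1.2, 0.2, -0.4]
finger_gap: 0.0086
gripper_force: 40.0
```

>>> carry_out([
  {"gripper": 1,"offset": [-0.05,-0.02,0],"yaw": 0},
  {"gripper": 1,"offset": [-0.05,-0.02,0],"yaw": 0},
  {"gripper": 1,"offset": [-0.05,-0.02,0],"yaw": 0},
  {"gripper": 1,"offset": [-0.05,-0.02,0],"yaw": 0},
  {"gripper": 1,"offset": [-0.05,-0.02,0],"yaw": 0},
  {"gripper": 1,"offset": [-0.05,-0.02,0],"yaw": 0},
  {"gripper": 1,"offset": [-0.05,-0.02,0],"yaw": 0},
  {"gripper": 1,"offset": [-0.044,-0.021,0],"yaw": 0},
  {"gripper": 1,"offset": [0,0,0],"yaw": 0},
  {"gripper": 1,"offset": [0,0,0],"yaw": 0},
])

```text
time: 9.68
ee_pos: [0.5152, -0.062, 0.2232]
ee_rot: [180.0, 0.0, 108.3]
force: [-0.1, -0.6, -1.6]
finger_gap: 0.0089
gripper_force: 40.0
```

```bash
python3 - <<'E'
from h import *
import pickle
s=robot.observe();print(s['time'],s['ee_pos'],s['ee_rot'],s['force'],s['finger_gap'])
im=robot.grab_frame("wrist")[:,:,::-1];cv2.imwrite("pics/w5raw.png",im);pickle.dump(s,open('s5.pkl','wb'))
cv2.imwrite("pics/w5.png",cv2.resize(im[170:300,240:400],None,fx=4.5,fy=4.5,interpolation=cv2.INTER_CUBIC))
E
```

```text
9.6833 [ 0.51522462 -0.06196061  0.22320558] [1.79982003e+02 8.89850518e-04 1.08325806e+02] [-0.13394306 -0.59565889 -1.59921049] 0.00893987480357336
```

View pics/w5.png

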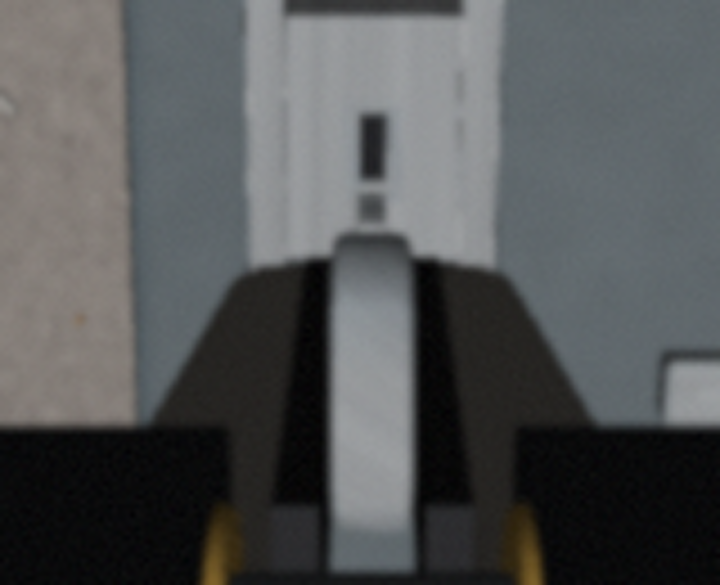

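The slot is clear at (373,147), with the key bit tip just below it at (371,208). The bow spans u 331–414 with its far edge at v=234. I'll compute the offset of the slot relative to the key in the tool frame.

```bash
python3 - <<'E'
from h import *
import pickle
from scipy.optimize import least_squares
s=pickle.load(open('s5.pkl','rb'))
k=4.5;off=.39
m=robot.camera_model('wrist');T=np.array(m['tool_from_camera'])
def proj(p):
    c=(p-T[:3,3])@T[:3,:3]
    return np.c_[((m['fx']*c[:,0]/c[:,2]+m['cx'])-240+off)*k,((m['fy']*c[:,1]/c[:,2]+m['cy'])-170+off)*k]
t=np.linspace(0,2*np.pi,400)[:,None]
zc=.0781-.069
for zc in(.0075,.0091,.011):
  def f(q,hi=530):
    pts=np.array([q[0],q[1],zc])+.017*np.cos(t)*[1,0,0]-.017*np.sin(t)*[0,0,1]
    A=proj(np.vstack([pts-[0,.0045,0],pts+[0,.0045,0]]));top=proj(np.array([[q[0],q[1],zc-.017]]))
    return [A[:,1].min()-234,top[0,0]-372.5]
  r=least_squares(f,[0,0],x_scale=.001,diff_step=1e-4);print('bow in tool',zc,r.x)
for u,v in((373.5,147),(373.5,114),(373.5,180)):
  p=onz('wrist',240+u/k-off,170+v/k-off,.106,s);d=p[:2]-s['ee_pos'][:2];a=np.radians(s['ee_rot'][2])
  print('slot',p.round(4),'tool',np.cos(a)*d[0]+np.sin(a)*d[1],np.sin(a)*d[0]-np.cos(a)*d[1])
# tip prediction for key at (0,0)
z=zc=.0091+.059
for x0 in(0,.001):print('tip/bit edge px',proj(np.array([[x0+.006,0,.0091+.059],[x0+.006,0,.0091+.038],[x0+.004,0,.0091+.059]])))
E
```

```text
bow in tool 0.0075 [ 0.00130221 -0.00027214]
bow in tool 0.0091 [ 0.00078781 -0.00027186]
bow in tool 0.011 [ 0.00017697 -0.00027154]
slot [ 0.5149 -0.0611  0.106 ] tool 0.00090177198467755 -4.510008091250392e-05
slot [ 0.5129 -0.0551  0.106 ] tool 0.007221639427209023 -4.900185925753135e-05
slot [ 0.5169 -0.0672  0.106 ] tool -0.005490622363311688 -4.11535256933087e-05
tip/bit edge px [[374.28095194 194.52744775]
 [374.4658397  236.95756813]
 [374.2711807  207.07496397]]
tip/bit edge px [[374.28585364 188.23303961]
 [374.47146291 230.07489531]
 [374.27606097 200.80807413]]
```

>>> carry_out([
  {"gripper": 1,"offset": [0.0003,0.0007,0.03],"yaw": 0.003},
  {"gripper": 1,"offset": [0,0,0.03],"yaw": 0},
  {"gripper": 1,"offset": [0,0,0.03],"yaw": 0},
  {"gripper": 1,"offset": [0,0,0.01],"yaw": 0},
  {"gripper": 1,"offset": [0,0,0.006],"yaw": 0},
  {"gripper": 1,"offset": [0,0,0],"yaw": 0},
])

```text
time: 10.23
ee_pos: [0.5156, -0.0602, 0.1701]
ee_rot: [-180.0, -0.0, 108.2]
force: [0.0, 0.6, -1.1]
finger_gap: 0.0086
gripper_force: 40.0
```

>>> carry_out([
  {"gripper": 1,"offset": [0,0,0.004],"yaw": 0},
  {"gripper": 1,"offset": [0,0,0.004],"yaw": 0},
  {"gripper": 1,"offset": [0,0,0.004],"yaw": 0},
  {"gripper": 1,"offset": [0,0,0],"yaw": 0},
])

```text
time: 10.57
ee_pos: [0.5161, -0.0616, 0.1648]
ee_rot: [179.9, 0.1, 108.2]
force: [-0.7, -4.5, 1.8]
finger_gap: 0.0087
gripper_force: 40.0
```

>>> carry_out([
  {"gripper": 1,"offset": [0,0,0.004],"yaw": 0},
  {"gripper": 1,"offset": [0,0,0.004],"yaw": 0},
  {"gripper": 1,"offset": [0,0,0.004],"yaw": 0},
  {"gripper": 1,"offset": [0,0,0.004],"yaw": 0},
  {"gripper": 1,"offset": [0,0,0.004],"yaw": 0},
  {"gripper": 1,"offset": [0,0,0],"yaw": 0},
])

```text
time: 11.07
ee_pos: [0.5164, -0.0626, 0.155]
ee_rot: [179.9, 0.2, 108.2]
force: [-0.5, -9.7, 1.9]
finger_gap: 0.009
gripper_force: 40.0
```

>>> carry_out([
  {"gripper": 1,"offset": [-0.002,0,0.004],"yaw": 0},
  {"gripper": 1,"offset": [0,0,0.004],"yaw": 0},
  {"gripper": 1,"offset": [0,0,0.004],"yaw": 0},
  {"gripper": 1,"offset": [0,0,0.004],"yaw": 0},
  {"gripper": 1,"offset": [0,0,0],"yaw": 0},
])

```text
time: 11.48
ee_pos: [0.5165, -0.0629, 0.1475]
ee_rot: [179.9, 0.1, 108.2]
force: [-2.3, -7.4, 9.2]
finger_gap: 0.0087
gripper_force: 40.0
```

>>> carry_out([
  {"gripper": 1,"offset": [-0.002,-0.001,0.003],"yaw": 0},
  {"gripper": 1,"offset": [0,0,0.003],"yaw": 0},
  {"gripper": 1,"offset": [0,0,0.003],"yaw": 0},
  {"gripper": 1,"offset": [0,0,0],"yaw": 0},
])

```text
time: 11.82
ee_pos: [0.5165, -0.0635, 0.1434]
ee_rot: [179.9, 0.1, 108.2]
force: [-2.6, -3.0, 12.8]
finger_gap: 0.0079
gripper_force: 40.0
```

>>> carry_out([
  {"gripper": 1,"offset": [0,0,0.003],"yaw": 0},
  {"gripper": 1,"offset": [0,0,0.003],"yaw": 0},
  {"gripper": 1,"offset": [0,0,0],"yaw": 0},
  {"gripper": 1,"offset": [0,0,0],"yaw": 0},
])

```text
time: 12.15
ee_pos: [0.5168, -0.0636, 0.1424]
ee_rot: [179.9, 0.1, 108.2]
force: [-11.8, -2.1, 39.7]
finger_gap: 0.0088
gripper_force: 40.0
```

>>> carry_out([
  {"gripper": 1,"offset": [0,0,-0.005],"yaw": 0.05},
  {"gripper": 1,"offset": [0,0,0],"yaw": 0.07},
  {"gripper": 1,"offset": [0,0,0],"yaw": 0.07},
  {"gripper": 1,"offset": [0,0,0],"yaw": 0.07},
  {"gripper": 1,"offset": [0,0,0],"yaw": 0.07},
  {"gripper": 1,"offset": [0,0,0],"yaw": 0.07},
  {"gripper": 1,"offset": [0,0,0],"yaw": 0},
], newtons=50)

```text
time: 12.73
ee_pos: [0.5154, -0.0635, 0.143]
ee_rot: [180.0, 0.1, 71.8]
force: [-9.3, -4.1, 21.1]
finger_gap: 0.009
gripper_force: 50.0
```

```bash
python3 - <<'E'
from h import *
s=robot.observe();print(s)
E
```

```text
{'time': 12.7333, 'joint_pos': array([-7.14930057e+00,  1.77442722e+01,  1.11439500e+02, -7.56492654e-02,
        5.08273682e+01,  1.10877216e+01]), 'qvel': array([ 4.19354944e-03,  1.18856666e-03,  3.43228271e-02, -1.20704733e-01,
       -8.70393036e-02, -9.53726526e+00]), 'tau': array([  2.52412677, -40.50036907, -25.73158264,   1.53855454,
        -3.1462837 ,   1.99314728]), 'ee_pos': array([ 0.51536408, -0.06347558,  0.14302725]), 'ee_rot': array([1.79999679e+02, 5.96900491e-02, 7.18107679e+01]), 'force': array([-9.25895899, -4.09531839, 21.07913834]), 'wrist_torque': array([-0.87673619,  1.97601851,  0.03151703]), 'gripper_force': 50.00821063738442, 'finger_gap': 0.008966523648094098}
```

>>> carry_out([
  {"gripper": 1,"offset": [0,-0.0014,0],"yaw": 0.07},
  {"gripper": 1,"offset": [0,0,0],"yaw": 0.07},
  {"gripper": 1,"offset": [0,0,0],"yaw": 0.07},
  {"gripper": 1,"offset": [0,0,0],"yaw": 0.07},
  {"gripper": 1,"offset": [0,0,0],"yaw": 0.07},
  {"gripper": 1,"offset": [0,0,0],"yaw": 0.07},
  {"gripper": 1,"offset": [0,0,0],"yaw": 0.07},
  {"gripper": 1,"offset": [0,0,0],"yaw": 0.07},
  {"gripper": 1,"offset": [0,0,0],"yaw": 0},
  {"gripper": 1,"offset": [0,0,0],"yaw": 0},
])

```text
time: 13.57
ee_pos: [0.5144, -0.0627, 0.143]
ee_rot: [-180.0, 0.0, 21.7]
force: [-9.6, -1.3, 23.3]
finger_gap: 0.0085
gripper_force: 50.0
```

```bash
python3 - <<'E'
from h import *
s=robot.observe();print(s['ee_rot'],s['force'],s['wrist_torque'],s['joint_pos'])
E
```

```text
[-1.79981138e+02  4.70602409e-02  2.17494324e+01] [-9.58070659 -1.28818755 23.3489631 ] [-0.13152245  2.24162363  0.1341139 ] [-7.11225224e+00  1.76845162e+01  1.11534061e+02 -7.99261315e-03
  5.08317429e+01  6.11433739e+01]
```

>>> carry_out([
  {"gripper": 1,"offset": [-0.001,0,0],"yaw": 0.04},
  {"gripper": 1,"offset": [0,0,0],"yaw": 0.04},
  {"gripper": 1,"offset": [0,0,0],"yaw": 0.03},
  {"gripper": 1,"offset": [0,0,0],"yaw": 0},
  {"gripper": 1,"offset": [0,0,0],"yaw": 0},
])

```text
time: 13.98
ee_pos: [0.5143, -0.0626, 0.143]
ee_rot: [-180.0, 0.0, 11.9]
force: [-8.8, 1.5, 22.2]
finger_gap: 0.0088
gripper_force: 50.0
```

```bash
python3 - <<'E'
from h import *
s=robot.observe();print(s['ee_rot'],s['force'],s['wrist_torque'],s['joint_pos'][5])
im=robot.grab_frame("wrist")[:,:,::-1]
cv2.imwrite("pics/w6.png",cv2.resize(im[150:330,210:430],None,fx=3.3,fy=3.3,interpolation=cv2.INTER_CUBIC))
E
```

```text
[-1.79967581e+02  2.10919292e-03  1.18613986e+01] [-8.80748396  1.47121281 22.1694378 ] [0.3446201  1.92865596 0.10929917] 70.99163918529182
```

View pics/w6.png

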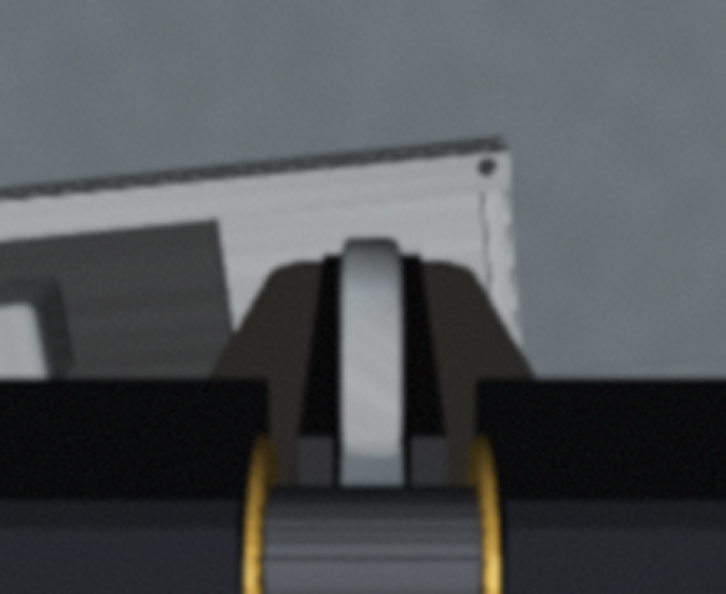

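The key is still square in the jaws, now turned 96°. The torque is near spring level, so I'll go on until the stop shows in it.

>>> carry_out([
  {"gripper": 1,"offset": [0,0,0],"yaw": 0.03},
  {"gripper": 1,"offset": [0,0,0],"yaw": 0.02},
  {"gripper": 1,"offset": [0,0,0],"yaw": 0},
  {"gripper": 1,"offset": [0,0,0],"yaw": 0},
  {"gripper": 1,"offset": [0,0,0],"yaw": 0},
])

```text
time: 14.45
ee_pos: [0.5142, -0.0624, 0.143]
ee_rot: [-180.0, 0.0, 7.4]
force: [-8.8, 1.7, 21.7]
finger_gap: 0.0083
gripper_force: 50.0
```

```bash
python3 - <<'E'
from h import *
s=robot.observe();print(s['ee_rot'],s['force'],s['wrist_torque'],s['joint_pos'][5])
E
```

```text
[-1.79954924e+02  1.92376643e-02  7.38466511e+00] [-8.80577957  1.74167382 21.65958437] [0.46686135 2.00580779 0.20462561] 75.46871795384526
```

>>> carry_out([
  {"gripper": 1,"offset": [0,0,0],"yaw": 0.03},
  {"gripper": 1,"offset": [0,0,0],"yaw": 0.02},
  {"gripper": 1,"offset": [0,0,0],"yaw": 0},
  {"gripper": 1,"offset": [0,0,0],"yaw": 0},
  {"gripper": 1,"offset": [0,0,0],"yaw": 0},
])

```text
time: 14.87
ee_pos: [0.5142, -0.0623, 0.143]
ee_rot: [-180.0, 0.0, 2.9]
force: [-7.8, 3.1, 22.1]
finger_gap: 0.0086
gripper_force: 50.0
```

```bash
python3 - <<'E'
from h import *
s=robot.observe();print(s['ee_rot'],s['force'],s['wrist_torque'],s['joint_pos'][5])
robot.grab_frame("top");print(robot.observe()['wrist_torque'])
c=robot.grab_frame("scene")
E
```

```text
[-1.79950870e+02  2.58142722e-02  2.90885192e+00] [-7.81442656  3.12285308 22.07596551] [0.66257477 1.95252734 0.42082983] 79.95172411313823
[0.60281485 2.04011258 0.39576041]
```

>>> carry_out([
  {"gripper": 1,"offset": [0,0,0],"yaw": 0},
  {"gripper": 1,"offset": [0,0,0],"yaw": 0},
  {"gripper": 1,"offset": [0,0,0],"yaw": 0},
  {"gripper": 1,"offset": [0,0,0],"yaw": 0},
  {"gripper": 1,"offset": [0,0,0],"yaw": 0},
  {"gripper": 1,"offset": [0,0,0],"yaw": 0},
])

```text
time: 15.47
ee_pos: [0.5141, -0.0623, 0.143]
ee_rot: [-179.9, 0.0, 2.9]
force: [-9.3, 3.0, 22.9]
finger_gap: 0.0089
gripper_force: 50.0
```

```bash
python3 - <<'E'
from h import *
s=robot.observe();print(s['ee_rot'],s['force'],s['wrist_torque'])
if s['wrist_torque'][2]>.25: print(robot.job_done())
E
```

```text
[-1.79949690e+02  2.88665766e-02  2.90647912e+00] [-9.29623853  3.03157813 22.85419566] [0.63105991 2.00533345 0.40508786]
the job is handed in; nothing more can be done
None
```

I handed the job in at about 15.5 s: cover slid open to its stop, ring key pushed to the keyhole floor and turned clockwise to its stop, still gripped there (judged by wrist torque of about 0.4 N m; I did not look at the latch tongue).

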